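Roll two splines flush and park the roller on the mark

TASK

Two glued splines stand proud of their grooves in the panel. Rest your closed fingers on the thin shaft of the press roller and, without gripping or lifting it, roll it over both splines so that it presses first the nearer and then the farther one flush; touch the splines with the roller only, and never load the roller with more than 25 N. Stop it square over the blue line beyond them, leave it at rest there, and do not disturb the other things on the bench.

Things in the scene. Friction and masses are not known exactly. Their poses are not given: they have to be found in the camera images.
- panel: Fixed plywood panel, 220 mm (its x) by 184 mm (its y), 20 mm thick; origin at the centre of its underside, on the bench. Its x axis is the rolling direction, from the roller's start (x about -78 mm) over the splines (x = -35 and +8 mm) to the blue line (x = 40 to 65 mm); z up. A rail 8 mm wide and 12 mm high along each long edge (inner faces at y = +-84 mm) guides the roller.
- spline_a (a joint): How far the nearer spline stands proud (m): 0 is flush, at most 0.006. A brown wooden strip across the panel, 20 mm wide, 156 mm long, centred at panel x = -35 mm. It slides down stiffly: about 9 N takes it slowly down, and it stays where it is left.
- spline_b (a joint): The same for the farther spline, centred at panel x = +8 mm.
- spline_a_top (a point): Centre of the top face of the nearer spline.
- spline_b_top (a point): Centre of the top face of the farther spline.
- mark_line (a point): Middle of the blue line painted across the panel top (3 mm wide, no height), with a blue diamond at each end; x along the rolling direction, y along the line, z up.
- press_roller: Loose press roller, 0.36 to 0.54 kg: two black rubber-tyred drums with orange end discs, 76 mm in diameter, 34 mm wide, on a steel shaft 14 mm in diameter, bare for 92 mm between the drums. y runs along the shaft; the origin lies on the rim and turns with it, so use roller_center. Resists rolling slightly: at rest it stays put. Its poses may be missing while it is touched.
- roller_center (a point): Centre of the roller, on the drums' axis: 38 mm above what the drums stand on. The bent shaft lies up to 3 mm off this axis, to a side that no reading tells, and circles it as the roller turns: its top is 42 to 48 mm above what the drums stand on, rises and falls along the way, and must be found and followed by feel. It is spoilt if loaded above 25 N.
- glue_bottle: Loose white glue bottle with a red cap, 63 x 63 x 207 mm, bystander; origin at the centre of its underside.
- tape_roll_small: Loose small roll of masking tape lying flat, 68 mm across, 18 mm high, bystander; origin at the centre of its underside.
- try_square: Loose try square, wooden stock and steel blade, 218 x 118 x 21 mm, bystander; origin at its underside.

How it is judged:
By the outcome, as a careful person would: the job done as asked, in the order asked, and still so for the second after the job is handed in, with the robot touching nothing.
It also fails if it takes over 72 s, if anything falls off the work surface, if the arm or the gripper's body presses on something with over 40 N, if the wrist force passes 120 N, or if a joint passes its speed limit or range.

ROBOT

A 6-joint arm with a two-finger parallel gripper is mounted at the origin on a cart in front of the work surface, level with it; the furniture and walls round the work are solid. World frame = base frame: x ahead of the robot, y to its left, z up, the work surface at z = 0. Lengths are in mm, angles in rad, forces in N, time in s.
With the tool pointing down it reaches from about 300 to 950 mm from the base axis. Payload 3.1 kg.
Tool frame: the origin (TCP) lies at the very end of the fingers, on their centre line; the grasp point (between the pads) lies 19 mm behind it (pinch_z is the z of the grasp point in the tool frame, in mm); z points along the fingers, y is the line along which they close (so a half turn about z gives the same grasp; the last joint's range is limited). The gripper opens to 85 mm and grips with 20 to 120 N. Pads are 22 mm wide; open, the fingers measure 114 mm over their backs; the gripper's body (76 mm by 85 mm) begins 54 mm behind the grasp point. The pads swing forward as they close: fully open they stand 13 mm farther back than shut.
Start: joints at [-1.183, 0.308, 1.634, -0, 1.2, -0.07], TCP at [276.21, -560.66, 231.272] pointing down, gripper open.
Joint ranges: [-3.06, 3.06], [-0.79, 1.96], [0.05, 2.63], [-1.19, 4.34], [0.05, 2.64], [-2.94, 2.94]. Speed limits (rad/s): [2.79, 2.79, 3.14, 3.14, 3.14, 3.14].

INTERFACE

Orientations are given as a unit quaternion [w, x, y, z].
In Python, from plant import read_state, snapshot, close_job, pinch_z gives the robot as it stands.
- The arm moves only by the tool step_arm, never from a script. Its arguments are lists of equal length, an entry for each row: "xyz": the shift along the tool's x, y, z in units of 40 mm (1.0 is 40 mm), a list of three; "yaw": the turn about the tool's z in units of 6 degrees (1.0 is 6 degrees); "jaw": the closure, from -1 (fully open) to 1 (shut), so that 0 is half open. In form: {"xyz": [[tx, ty, tz], ...], "yaw": [yaw, ...], "jaw": [jaw, ...]}. A call has 1 to 10 rows; each row is the pose to reach, as a shift and turn from the pose commanded when the call began, along the tool's axes at that moment; what a row does not reach only later rows make up. A row lasts 1/8 s, in which the tool goes at most 62.5 mm and 10.7 degrees, less where a joint would pass 70% of its speed; a pose out of reach is approached as far as the arm can. A call with a gripper value outside its range is refused whole. The fingers move at their own pace and stop on an object; "squeeze" is the grip in N (left out, the last holds). Time passes only in rows, so rows that repeat a pose let the fingers close. It gives the time, the measured TCP pose, the force, the opening and the grip force at its end, in the units of the state.
- read_state(): the state, without advancing time (a new reading comes with each control period).
- snapshot(name): name is "side" or "top" or "wrist"; returns a dict with "frame" (384x512x3 uint8, blue, green, red), "fx", "fy", "cx", "cy" (pixels), "pose" (4x4, takes a point from camera to world coordinates). Camera axes: x right, y down, z forward; pixel columns grow to the right and rows downward; lengths in mm; the calibration is good to about 2 mm. A picture is of the moment at which its call begins. There is no depth.
- close_job(): hands the job in; it is judged then, once.
The state is a dict: "time": time; "joint_positions": joint angles; "dq": joint speeds; "joint_efforts": joint torques, N m; "position": TCP position; "tool_rot": TCP orientation; "force": force on the tool from outside, world axes, zero at the start; "torque": the same for the moment, N m; "grip_width": finger opening in mm; "grasp_force": force on a finger pad.
Only numpy, scipy, OpenCV 4.12 (cv2) and the standard library are available. Lean on these libraries where they do the work, as an engineer would, in place of code of your own. Each camera call takes 0.05 s, during which the arm holds its last target. There are 200 camera calls.

## Working session

There is one attempt and no reset: what is moved stays moved. The work goes in short steps, Python scripts to look and compute and a tool call to move; the robot and the scene stay as the last step left them, time stands still between calls to the robot, and variables do not carry over. Pictures are saved under pics/ and viewed, at most 10 in all, crops included, and the job is handed in when it is done.

Besides the shell and the picture viewer there is one more tool, called after "Emit:" by a JSON object that holds its "op" and its "data", one argument or row to a line. step_arm: Moves the arm, as the interface text tells. Its arguments: {"type":"object","properties":{"xyz":{"type":"array"},"yaw":{"type":"array"},"jaw":{"type":"array"},"squeeze":{"type":"number"}},"required":["xyz","yaw","jaw"]}

```bash
mkdir -p pics; python3 - <<'E'
from plant import *
import cv2,numpy as np
s=read_state();print(s['time'],s['position'],s['tool_rot'],s['force'],pinch_z)
for n in('top','side'):
    d=snapshot(n);cv2.imwrite(f'pics/{n}0.png',cv2.resize(d['frame'],(800,600),interpolation=cv2.INTER_CUBIC))
    print(n,d['fx'],d['fy'],d['cx'],d['cy'],np.round(d['pose'],4).tolist())
E
```

```text
0.0 [ 275.87730611 -559.88084572  230.03181301] [-1.14362559e-03  9.73917225e-01  2.26900619e-01 -1.99897323e-04] [-1.00599086  0.3321783   1.24345059] -18.700000000000003
top 364.7554140158204 364.7554140158204 256.9374167881817 189.25360143541081 [[-0.005, -0.992, 0.1259, 346.6179], [-0.9999, 0.007, 0.0157, 96.8913], [-0.0165, -0.1258, -0.9919, 1093.8058], [0.0, 0.0, 0.0, 1.0]]
side 347.7320416968984 347.7320416968984 253.84010641449714 191.411008212295 [[-0.9492, 0.2608, -0.1762, 658.586], [0.3147, 0.788, -0.5292, 646.73], [0.0008, -0.5577, -0.83, 945.5543], [0.0, 0.0, 0.0, 1.0]]
```

View pics/top0.png

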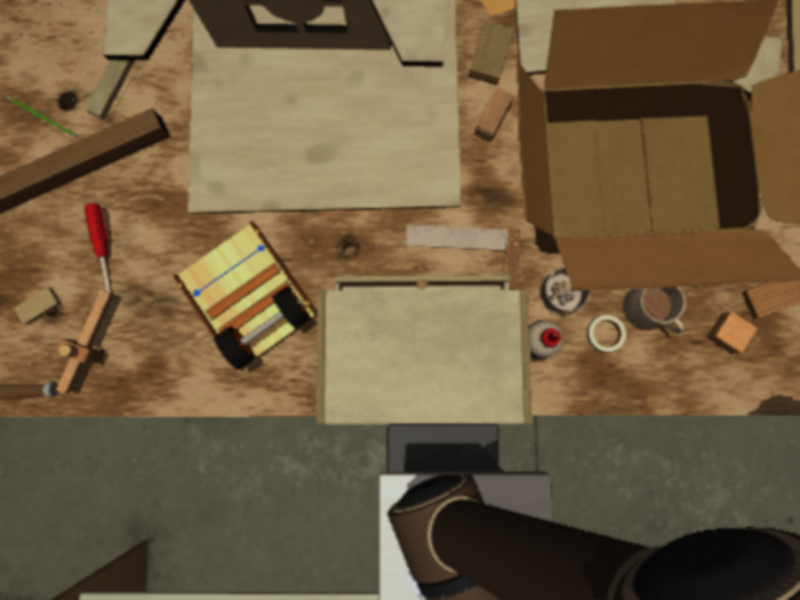

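View pics/side0.png

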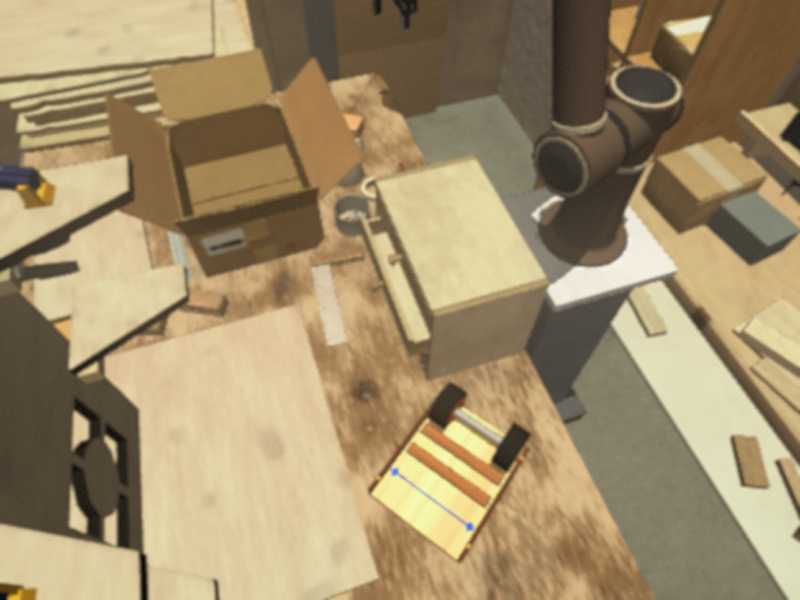

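The top view shows the panel at about (247,297), with the roller at its near end around (265,328) and the blue line from (197,293) to (262,248). A cabinet stands to its right. I'll enlarge both views.

```bash
python3 - <<'E'
from plant import *
import cv2,numpy as np
a=snapshot('top')['frame'][135:245,105:210]; b=snapshot('side')['frame'][240:365,230:345]
z=lambda i:cv2.resize(i,(i.shape[1]*7//2,i.shape[0]*7//2),interpolation=cv2.INTER_CUBIC)
c=np.zeros((440,790,3),np.uint8); A,B=z(a),z(b); c[:A.shape[0],:A.shape[1]]=A; c[:B.shape[0],380:380+B.shape[1]]=B
cv2.imwrite('pics/crop1.png',c)
E
```

```text
(no output)
```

View pics/crop1.png

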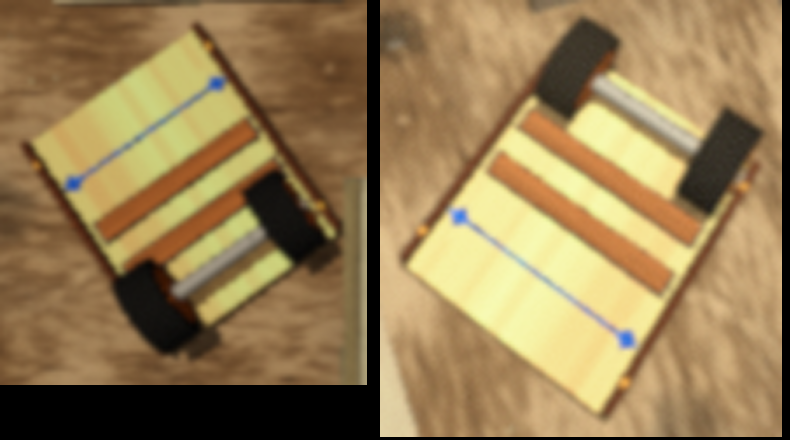

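```bash
cat > fit.py <<'E'
from plant import *
import cv2,numpy as np
from scipy.optimize import least_squares
def proj(d,P):
    q=(np.asarray(P)-d['pose'][:3,3])@d['pose'][:3,:3]
    return np.c_[d['fx']*q[:,0]/q[:,2]+d['cx'],d['fy']*q[:,1]/q[:,2]+d['cy']]
def w(p,L):
    c,s=np.cos(p[2]),np.sin(p[2]);L=np.asarray(L,float)
    return np.c_[p[0]+c*L[:,0]-s*L[:,1],p[1]+s*L[:,0]+c*L[:,1],L[:,2]]
E
cat > f1.py <<'E'
from fit import *
T,S=snapshot('top'),snapshot('side')
tp=np.array([(73,184),(217,84),(104,233),(253,129),(178,292),(268,234)])/3.5+[105,135]
sp=(np.array([(627,340),(459,217),(664,283),(494,166),(691,236),(528,120),(698,147),(598,83)])-[380,0])/3.5+[230,240]
def res(p):
    xl,h,pa,pb,rx,ry=p[3:9]
    l=w(p,[[xl,h,20],[xl,-h,20]]);b=w(p,[[8,78,20+pb],[8,-78,20+pb]]);a=w(p,[[-35,78,20+pa],[-35,-78,20+pa]])
    r=w(p,[[rx-46*ry,46,58],[rx+46*ry,-46,58]])
    return np.r_[(proj(T,np.r_[l,b,r])-tp).ravel(),(proj(S,np.r_[l,b,a,r])-sp).ravel(),(p[5:7]-5)/5,]
o=least_squares(res,[400,320,.6,50,70,5,5,-78,0],x_scale=[10,10,.1,10,10,3,3,10,.1])
print(np.round(o.x,3),np.round(o.fun,2))
E
python3 f1.py
```

```text
[ 4.86417e+02  4.15076e+02  6.14000e-01  5.72110e+01  7.44010e+01
  3.72000e-01 -3.80800e+00 -8.12800e+01 -1.00000e-02] [-1.1   0.15 -0.94  0.21 -1.58  0.32 -0.87 -0.02 -1.61  0.9  -0.43 -0.99
 -0.58 -0.52 -0.27 -0.92  0.1   0.62 -0.55 -1.35  1.15 -0.06 -1.16 -0.97
 -0.26 -0.34 -1.   -2.02 -0.93 -1.76]
```

Panel pose is roughly (486, 415) with yaw 0.614, and the roller is near (420, 368). I'll rise first, then cross over the cabinet.

Emit:
{"op": "step_arm", "data": {
  "xyz": [
    [0, 0, -1.3],
    [0, 0, -2.6],
    [0, 0, -3.9],
    [0.85, -1.2, -4],
    [1.7, -2.4, -4],
    [2.55, -3.6, -4],
    [3.4, -4.8, -4],
    [4.25, -6.0, -4],
    [5.1, -7.2, -4],
    [5.95, -8.4, -4]
  ],
  "yaw": [0, 0, 0, 0, 0, 0, 0, 0, 0, 0],
  "jaw": [1, 1, 1, 1, 1, 1, 1, 1, 1, 1],
  "squeeze": 60
}}

```text
time: 1.55
position: [341.1, -152.3, 391.5]
tool_rot: [0.0, 0.974, 0.227, 0.001]
force: [0.9, 0.6, 0.0]
grip_width: -0.3
grasp_force: 0.0
```

Emit:
{"op": "step_arm", "data": {
  "xyz": [
    [0.85, -1.2, 0],
    [1.7, -2.4, 0],
    [2.55, -3.6, 0],
    [3.4, -4.8, 0],
    [4.25, -6.0, 0],
    [5.1, -7.2, 0],
    [5.95, -8.4, 0],
    [6.8, -9.6, 0],
    [7.5, -10.7, 0],
    [7.5, -10.8, 0]
  ],
  "yaw": [-1.6, -3.2, -4.8, -6.4, -8, -9.6, -11.2, -12.8, -14.4, -16],
  "jaw": [1, 1, 1, 1, 1, 1, 1, 1, 1, 1]
}}

```text
time: 2.8
position: [419.0, 369.2, 390.1]
tool_rot: [-0.001, 0.479, 0.878, -0.0]
force: [-0.1, -0.1, -0.2]
grip_width: 0.2
grasp_force: 0.0
```

```bash
python3 - <<'E'
from fit import *
s=read_state();print(s['time'],s['position'],s['tool_rot'],s['force'],s['joint_positions'],s['grip_width'])
d=snapshot('wrist');cv2.imwrite('pics/w1.png',cv2.resize(d['frame'],(800,600),interpolation=cv2.INTER_CUBIC))
print(np.round(d['pose'],3).tolist(),d['fx'],d['cx'],d['cy'])
print(proj(d,w([486.4,415,.614],[[57,75,20],[57,-75,20],[-81,46,58],[-81,-46,58]])))
E
```

```text
2.8 [419.00186781 369.16593923 390.13509093] [-6.09768141e-04  4.78999163e-01  8.77815080e-01 -3.40519395e-04] [-0.10842575 -0.08617729 -0.23904548] [6.43804823e-01 7.60388783e-02 1.59186240e+00 8.31279083e-04
 1.47481675e+00 7.19570574e-02] 0.17320593152839284
[[0.841, 0.514, 0.171, 374.367], [0.541, -0.798, -0.265, 437.836], [0.0, 0.316, -0.949, 532.267], [0.0, 0.0, 0.0, 1.0]] 291.1665687412507 260.55478050947096 191.37489472978305
[[341.54010025  96.00437788]
 [337.77717142 181.95367591]
 [259.77886036 119.18199598]
 [262.10563852 175.19188757]]
```

View pics/w1.png

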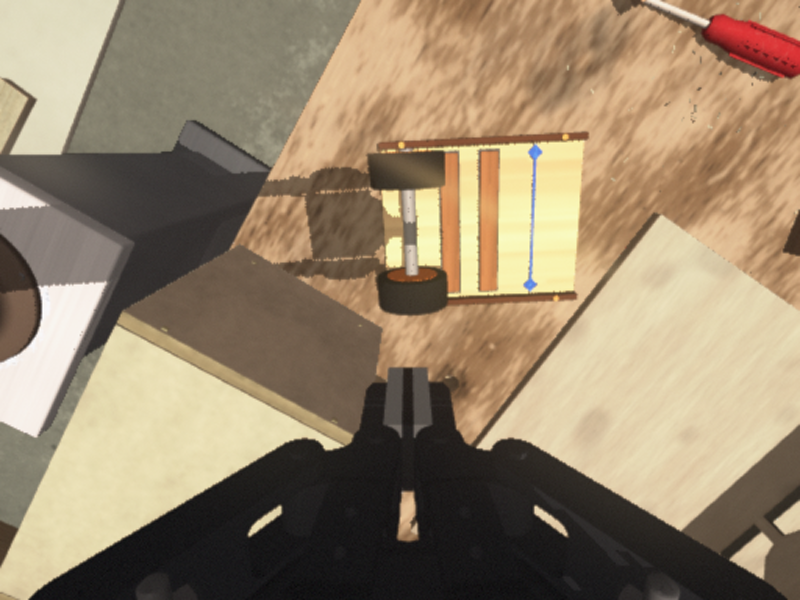

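The wrist view shows the blue diamonds at (535,152) and (530,285), and the shaft ends at (408,190) and (411,275). Spline b runs from (488,150) to (488,291). All of these agree with the fit to within 1–2 px, so I'll refine using this view.

```bash
cat > f2.py <<'E'
import f1
from fit import *
W=snapshot('wrist')
wp=np.array([(535,152),(530,285),(490,150),(488,291),(408,190),(411,275)])/1.5625
def res(p):
    xl,h,pa,pb,rx,ry=p[3:9]
    l=w(p,[[xl,h,20],[xl,-h,20]]);b=w(p,[[8,78,20+pb],[8,-78,20+pb]])
    r=w(p,[[rx-46*ry,46,58],[rx+46*ry,-46,58]])
    return (proj(W,np.r_[l,b,r])-wp).ravel()
def tot(p): return np.r_[f1.res(p)*.3,res(p),(p[5:7]-5)]
o=least_squares(tot,f1.o.x,x_scale=[10,10,.1,10,10,3,3,10,.1])
print(np.round(o.x,3),np.round(res(o.x),2)); print(w(o.x,[[o.x[7],0,58],[o.x[3],0,20]]))
E
python3 f2.py|tail -8
```

```text
[ 4.86417e+02  4.15076e+02  6.14000e-01  5.72110e+01  7.44010e+01
  3.72000e-01 -3.80800e+00 -8.12800e+01 -1.00000e-02] [-1.1   0.15 -0.94  0.21 -1.58  0.32 -0.87 -0.02 -1.61  0.9  -0.43 -0.99
 -0.58 -0.52 -0.27 -0.92  0.1   0.62 -0.55 -1.35  1.15 -0.06 -1.16 -0.97
 -0.26 -0.34 -1.   -2.02 -0.93 -1.76]
[ 4.89610e+02  4.10861e+02  6.10000e-01  5.74570e+01  7.44780e+01
  4.95800e+00  4.96800e+00 -8.10640e+01 -1.10000e-02] [ 0.   -0.3  -0.06 -0.33 -0.22  0.31  0.32 -0.28 -0.08 -1.15  0.    0.24]
[[423.16323164 364.42682592  58.        ]
 [536.70656256 443.77316996  20.        ]]
```

Emit:
{"op": "step_arm", "data": {
  "xyz": [
    [-0.16, -0.15, 0],
    [-0.16, -0.15, 1.2],
    [-0.16, -0.15, 2.4],
    [-0.16, -0.15, 3.6],
    [-0.16, -0.15, 4.8],
    [-0.16, -0.15, 6.0],
    [-0.16, -0.15, 7.0],
    [-0.16, -0.15, 7.5],
    [-0.16, -0.15, 7.6],
    [-0.16, -0.15, 7.6]
  ],
  "yaw": [-0.36, -0.36, -0.36, -0.36, -0.36, -0.36, -0.36, -0.36, -0.36, -0.36],
  "jaw": [1, 1, 1, 1, 1, 1, 1, 1, 1, 1]
}}

```text
time: 4.25
position: [418.5, 357.3, 88.2]
tool_rot: [0.0, 0.467, 0.884, 0.001]
force: [0.1, -0.1, -0.1]
grip_width: -0.1
grasp_force: 0.0
```

```bash
cat > st.py <<'E'
from fit import *
s=read_state();p=np.array(s['position']);f=np.array(s['force']);c,sn=np.cos(.61),np.sin(.61)
d=p[:2]-[489.6,410.9];q=s['tool_rot']
print('t',s['time'],'panel x,y',d@[c,sn],d@[-sn,c],'z',p[2],'Fx,Fy,Fz',f[:2]@[c,sn],f[:2]@[-sn,c],f[2],'yaw',2*np.arctan2(q[2],q[1])-np.pi/2)
E
python3 st.py; python3 - <<'E'
from fit import *
d=snapshot('wrist');cv2.imwrite('pics/w2.png',cv2.resize(d['frame'],(800,600),interpolation=cv2.INTER_CUBIC))
E
```

```text
t 4.25 panel x,y -88.993725428316 -3.172432326409954 z 88.15745505592807 Fx,Fy,Fz -0.03530536866888093 -0.1385246952307289 -0.13564454010926824 yaw 0.5984619607073012
```

View pics/w2.png

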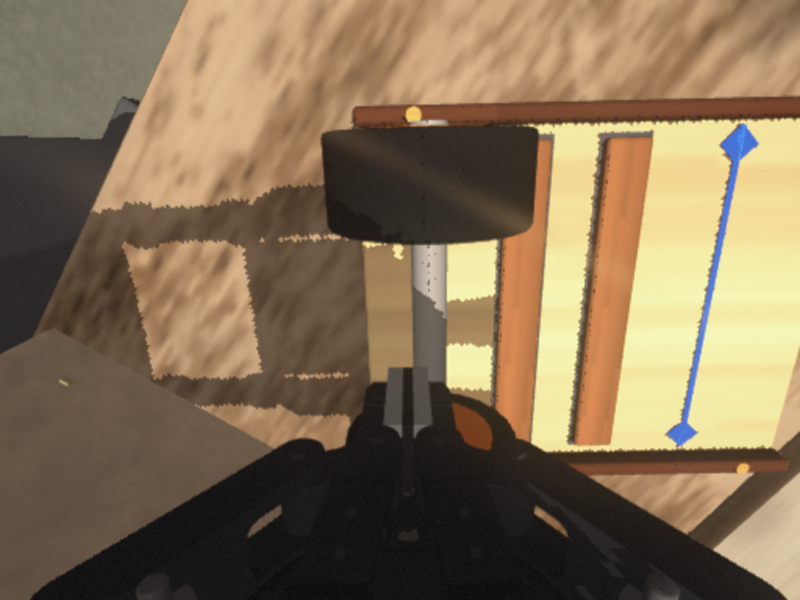

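The fingers at (408,390) sit about 9 mm behind the shaft, which is near column 430. I'll shift 4 mm forward and descend slowly.

Emit:
{"op": "step_arm", "data": {
  "xyz": [
    [0.06, 0.1, 0.2],
    [0.06, 0.1, 0.38],
    [0.06, 0.1, 0.42],
    [0.06, 0.1, 0.44]
  ],
  "yaw": [-0.1, -0.1, -0.1, -0.1],
  "jaw": [1, 1, 1, 1]
}}

```text
time: 4.8
position: [419.5, 361.6, 69.4]
tool_rot: [-0.0, 0.462, 0.887, -0.0]
force: [0.5, -0.3, 0.5]
grip_width: 0.0
grasp_force: 0.0
```

Emit:
{"op": "step_arm", "data": {
  "xyz": [
    [0, 0, 0.02],
    [0, 0, 0.04],
    [0, 0, 0.06]
  ],
  "yaw": [0, 0, 0],
  "jaw": [1, 1, 1]
}}

```text
time: 5.18
position: [419.7, 361.7, 67.3]
tool_rot: [0.0, 0.462, 0.887, 0.0]
force: [-1.3, 0.3, -0.4]
grip_width: 0.1
grasp_force: 0.0
```

Emit:
{"op": "step_arm", "data": {
  "xyz": [
    [0, 0, 0.02],
    [0, 0, 0.04]
  ],
  "yaw": [0, 0],
  "jaw": [1, 1]
}}

```text
time: 5.42
position: [419.7, 361.7, 65.7]
tool_rot: [0.0, 0.462, 0.887, 0.0]
force: [-0.3, 0.4, 0.2]
grip_width: -0.2
grasp_force: 0.0
```

Emit:
{"op": "step_arm", "data": {
  "xyz": [
    [0, 0, 0.02],
    [0, 0, 0.02]
  ],
  "yaw": [0, 0],
  "jaw": [1, 1]
}}

```text
time: 5.68
position: [419.6, 361.6, 64.8]
tool_rot: [-0.0, 0.462, 0.887, -0.0]
force: [-1.3, -0.2, 0.1]
grip_width: -0.1
grasp_force: 0.0
```

Emit:
{"op": "step_arm", "data": {
  "xyz": [
    [0, 0, 0.01],
    [0, 0, 0.01]
  ],
  "yaw": [0, 0],
  "jaw": [1, 1]
}}

```text
time: 5.92
position: [419.7, 361.7, 64.5]
tool_rot: [-0.0, 0.462, 0.887, -0.0]
force: [-0.2, -0.1, 0.1]
grip_width: 0.1
grasp_force: 0.0
```

Emit:
{"op": "step_arm", "data": {
  "xyz": [
    [0, 0, 0.015],
    [0, 0, 0.015]
  ],
  "yaw": [0, 0],
  "jaw": [1, 1]
}}

```text
time: 6.18
position: [420.1, 361.9, 64.2]
tool_rot: [0.0, 0.462, 0.887, 0.0]
force: [0.7, 0.4, 1.9]
grip_width: -0.3
grasp_force: 1.0
```

Emit:
{"op": "step_arm", "data": {
  "xyz": [
    [0, 0, 0.015],
    [0, 0, 0.015]
  ],
  "yaw": [0, 0],
  "jaw": [1, 1]
}}

```text
time: 6.42
position: [420.5, 362.3, 64.2]
tool_rot: [0.0, 0.462, 0.887, 0.001]
force: [1.1, 0.1, 5.9]
grip_width: 0.0
grasp_force: 2.5
```

Emit:
{"op": "step_arm", "data": {
  "xyz": [
    [0, 0, 0.015],
    [0, 0, 0.015]
  ],
  "yaw": [0, 0],
  "jaw": [1, 1]
}}

```text
time: 6.68
position: [421.0, 362.6, 64.1]
tool_rot: [0.001, 0.462, 0.887, 0.001]
force: [-0.1, 0.6, 6.5]
grip_width: 0.0
grasp_force: 3.6
```

Contact is at z≈64.2 with a stiffness of roughly 5 N/mm. I'll start rolling.

Emit:
{"op": "step_arm", "data": {
  "xyz": [
    [0, 0.05, 0.015],
    [0, 0.1, 0.015],
    [0, 0.15, 0.015],
    [0, 0.2, 0.015]
  ],
  "yaw": [0, 0, 0, 0],
  "jaw": [1, 1, 1, 1]
}}

```text
time: 7.18
position: [428.0, 367.6, 64.1]
tool_rot: [0.001, 0.462, 0.887, 0.002]
force: [-0.2, -0.0, 10.3]
grip_width: -0.2
grasp_force: 4.7
```

```bash
python3 st.py; python3 - <<'E'
from fit import *
d=snapshot('wrist');cv2.imwrite('pics/w3.png',cv2.resize(d['frame'],(800,600),interpolation=cv2.INTER_CUBIC))
E
```

```text
t 7.175 panel x,y -75.33210663734329 -0.20521572506450525 z 64.06328553107606 Fx,Fy,Fz -0.16553786985114236 0.1104764764354199 10.292137757126566 yaw 0.6106256661925196
```

View pics/w3.png

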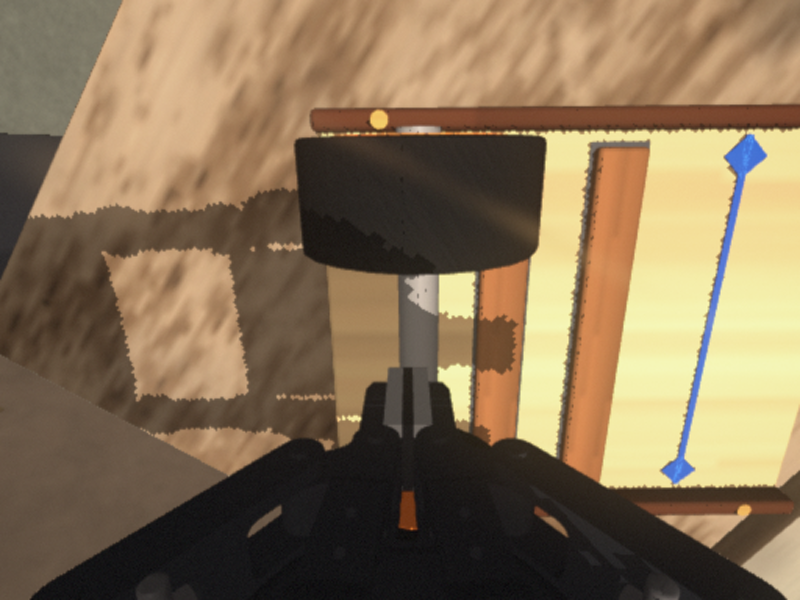

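The roller moved with the fingers: the shaft is at column 418 against the fingers at 408, so the fingers are about 4 mm behind. I'll continue onto spline a.

Emit:
{"op": "step_arm", "data": {
  "xyz": [
    [0, 0.05, 0.0],
    [0, 0.1, 0.005],
    [0, 0.15, 0.005],
    [0, 0.2, 0.005]
  ],
  "yaw": [0, 0, 0, 0],
  "jaw": [1, 1, 1, 1]
}}

```text
time: 7.72
position: [434.6, 372.3, 64.1]
tool_rot: [0.001, 0.462, 0.887, 0.002]
force: [-0.2, -0.3, 9.5]
grip_width: -0.1
grasp_force: 5.0
```

```bash
python3 st.py
```

```text
t 7.725 panel x,y -67.14342635527045 -0.13640528752559078 z 64.11495342389617 Fx,Fy,Fz -0.37285303605581777 -0.10321902684523862 9.478009607467756 yaw 0.6105752429150786
```

Emit:
{"op": "step_arm", "data": {
  "xyz": [
    [0, 0.03, 0],
    [0, 0.06, 0],
    [0, 0.09, 0],
    [0, 0.12, 0]
  ],
  "yaw": [0, 0, 0, 0],
  "jaw": [1, 1, 1, 1]
}}

```text
time: 8.22
position: [437.0, 374.0, 64.1]
tool_rot: [-0.0, 0.462, 0.887, 0.0]
force: [-3.4, -2.6, 14.4]
grip_width: -0.0
grasp_force: 7.1
```

```bash
python3 st.py
```

```text
t 8.225 panel x,y -64.25132107275572 -0.11615571787928403 z 64.06065007319754 Fx,Fy,Fz -4.256826109939664 -0.1457764900602998 14.374091603458806 yaw 0.6106591392459242
```

Emit:
{"op": "step_arm", "data": {
  "xyz": [
    [0, 0.02, 0],
    [0, 0.04, 0],
    [0, 0.06, 0],
    [0, 0.06, 0]
  ],
  "yaw": [0, 0, 0, 0],
  "jaw": [1, 1, 1, 1]
}}

```text
time: 8.72
position: [438.9, 375.3, 64.0]
tool_rot: [-0.0, 0.462, 0.887, 0.0]
force: [-3.8, -2.0, 13.1]
grip_width: -0.1
grasp_force: 7.0
```

```bash
python3 st.py
```

```text
t 8.725 panel x,y -61.94992839728856 -0.08326035159518597 z 64.04099229869641 Fx,Fy,Fz -4.22979111705459 0.5121272428322747 13.077295562896182 yaw 0.6106638852543487
```

Emit:
{"op": "step_arm", "data": {
  "xyz": [
    [0, 0.02, 0],
    [0, 0.04, 0],
    [0, 0.06, 0],
    [0, 0.08, 0],
    [0, 0.1, 0],
    [0, 0.12, 0]
  ],
  "yaw": [0, 0, 0, 0, 0, 0],
  "jaw": [1, 1, 1, 1, 1, 1]
}}

```text
time: 9.48
position: [443.3, 378.5, 64.2]
tool_rot: [0.0, 0.462, 0.887, 0.001]
force: [-1.3, -1.1, 13.3]
grip_width: 0.1
grasp_force: 6.5
```

```bash
python3 st.py
```

```text
t 9.475 panel x,y -56.543507395665955 -0.051656476077077684 z 64.16620767712544 Fx,Fy,Fz -1.7093591942097421 -0.12811658008327043 13.256269275340136 yaw 0.6105988098176929
```

Emit:
{"op": "step_arm", "data": {
  "xyz": [
    [0, 0.025, 0],
    [0, 0.05, 0],
    [0, 0.075, 0],
    [0, 0.1, 0],
    [0, 0.125, 0],
    [0, 0.15, 0]
  ],
  "yaw": [0, 0, 0, 0, 0, 0],
  "jaw": [1, 1, 1, 1, 1, 1]
}}

```text
time: 10.22
position: [448.8, 382.4, 64.3]
tool_rot: [0.001, 0.462, 0.887, 0.002]
force: [-2.4, -0.7, 11.2]
grip_width: -0.1
grasp_force: 6.1
```

```bash
python3 st.py
```

```text
t 10.225 panel x,y -49.75720078400826 0.01873392450743694 z 64.32880645209836 Fx,Fy,Fz -2.388362735921235 0.8030118103463982 11.237846119933549 yaw 0.6106155917648031
```

Emit:
{"op": "step_arm", "data": {
  "xyz": [
    [0, 0.02, 0.01],
    [0, 0.04, 0.015],
    [0, 0.06, 0.015],
    [0, 0.08, 0.015],
    [0, 0.1, 0.015],
    [0, 0.12, 0.015]
  ],
  "yaw": [0, 0, 0, 0, 0, 0],
  "jaw": [1, 1, 1, 1, 1, 1]
}}

```text
time: 10.98
position: [453.9, 386.0, 64.7]
tool_rot: [0.001, 0.462, 0.887, 0.003]
force: [-0.8, 0.9, 13.6]
grip_width: -0.1
grasp_force: 6.8
```

```bash
python3 st.py; python3 - <<'E'
from fit import *
d=snapshot('wrist');cv2.imwrite('pics/w4.png',cv2.resize(d['frame'],(800,600),interpolation=cv2.INTER_CUBIC))
E
```

```text
t 10.975 panel x,y -43.54685534238448 0.058820002399368576 z 64.7343136423207 Fx,Fy,Fz -0.1472142469586153 1.2552385991017827 13.558657379031414 yaw 0.6105545658481417
```

View pics/w4.png

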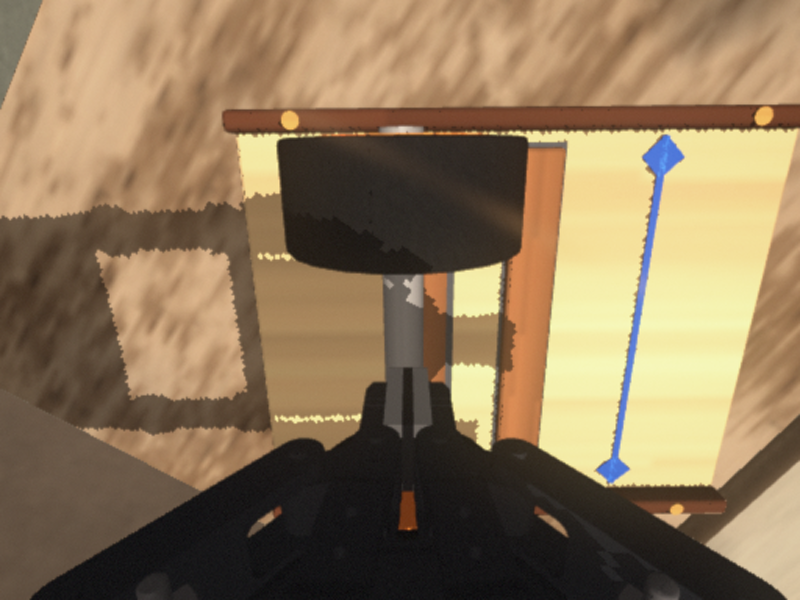

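The shaft is at column 404, so the fingers are now about 1.5 mm ahead and the roller is near -45. I'll roll slowly across spline a.

Emit:
{"op": "step_arm", "data": {
  "xyz": [
    [0, 0.02, 0.01],
    [0, 0.04, 0.015],
    [0, 0.06, 0.015],
    [0, 0.08, 0.015],
    [0, 0.1, 0.015],
    [0, 0.12, 0.015],
    [0, 0.14, 0.015],
    [0, 0.16, 0.015]
  ],
  "yaw": [0, 0, 0, 0, 0, 0, 0, 0],
  "jaw": [1, 1, 1, 1, 1, 1, 1, 1]
}}

```text
time: 12.02
position: [459.7, 390.2, 64.8]
tool_rot: [0.002, 0.462, 0.887, 0.004]
force: [-0.8, 0.5, 15.3]
grip_width: -0.2
grasp_force: 7.8
```

```bash
python3 st.py
```

```text
t 12.025 panel x,y -36.36293876132102 0.12417000454489724 z 64.79996222633781 Fx,Fy,Fz -0.3841492399734609 0.8930813672284428 15.251443817812467 yaw 0.6104953264193131
```

Emit:
{"op": "step_arm", "data": {
  "xyz": [
    [0, 0.02, 0],
    [0, 0.04, 0],
    [0, 0.06, 0],
    [0, 0.08, 0],
    [0, 0.1, 0],
    [0, 0.12, 0],
    [0, 0.14, 0],
    [0, 0.16, 0]
  ],
  "yaw": [0, 0, 0, 0, 0, 0, 0, 0],
  "jaw": [1, 1, 1, 1, 1, 1, 1, 1]
}}

```text
time: 13.02
position: [465.0, 393.9, 64.9]
tool_rot: [0.002, 0.462, 0.887, 0.004]
force: [-0.5, -0.3, 14.9]
grip_width: -0.0
grasp_force: 7.8
```

```bash
python3 st.py
```

```text
t 13.025 panel x,y -29.923642041441013 0.13949745378620193 z 64.90130397227242 Fx,Fy,Fz -0.5681955634607379 0.04527553948871829 14.930723375604183 yaw 0.6104861850743681
```

Emit:
{"op": "step_arm", "data": {
  "xyz": [
    [0, 0.025, 0],
    [0, 0.05, 0],
    [0, 0.075, 0],
    [0, 0.1, 0],
    [0, 0.125, 0],
    [0, 0.15, 0],
    [0, 0.175, 0],
    [0, 0.2, 0]
  ],
  "yaw": [0, 0, 0, 0, 0, 0, 0, 0],
  "jaw": [1, 1, 1, 1, 1, 1, 1, 1]
}}

```text
time: 14.02
position: [471.6, 398.6, 65.0]
tool_rot: [0.002, 0.462, 0.887, 0.004]
force: [-0.6, 0.4, 14.9]
grip_width: -0.1
grasp_force: 7.8
```

```bash
python3 st.py; python3 - <<'E'
from fit import *
d=snapshot('wrist');cv2.imwrite('pics/w5.png',cv2.resize(d['frame'][70:300,100:406],(798,600),interpolation=cv2.INTER_CUBIC))
E
```

```text
t 14.025 panel x,y -21.85170930654916 0.2384828924370268 z 65.00880865141276 Fx,Fy,Fz -0.25362070693268934 0.6237895857141591 14.855837979435002 yaw 0.6104894768525897
```

View pics/w5.png

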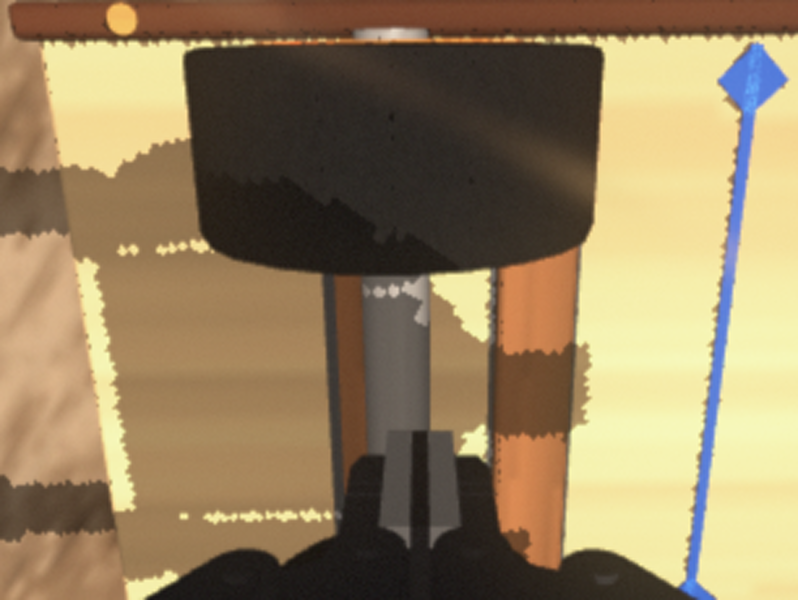

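The shaft is at crop column 397 against the fingers at 420, so the fingers are 5 mm ahead and the roller is near -27. I'll roll just off spline a and watch z for a drop.

Emit:
{"op": "step_arm", "data": {
  "xyz": [
    [0, 0.025, 0],
    [0, 0.05, 0],
    [0, 0.075, 0],
    [0, 0.1, 0],
    [0, 0.1, 0]
  ],
  "yaw": [0, 0, 0, 0, 0],
  "jaw": [1, 1, 1, 1, 1]
}}

```text
time: 14.7
position: [475.4, 401.3, 64.9]
tool_rot: [0.002, 0.462, 0.887, 0.005]
force: [-0.3, 1.1, 13.3]
grip_width: 0.0
grasp_force: 6.8
```

```bash
python3 st.py
```

```text
t 14.7 panel x,y -17.182702243031226 0.2639262943567564 z 64.94508575615573 Fx,Fy,Fz 0.35578201311817254 1.0621526982829934 13.345125537406062 yaw 0.6104090488415315
```

z did not drop, so spline a is flush. I'll lift briefly and set the fingers back 12 mm.

Emit:
{"op": "step_arm", "data": {
  "xyz": [
    [0, 0, -0.1],
    [0, 0, -0.25],
    [0, -0.15, -0.25],
    [0, -0.3, -0.25],
    [0, -0.3, -0.15],
    [0, -0.3, -0.08],
    [0, -0.3, -0.07]
  ],
  "yaw": [0, 0, 0, 0, 0, 0, 0],
  "jaw": [1, 1, 1, 1, 1, 1, 1]
}}

```text
time: 15.58
position: [461.7, 391.1, 62.9]
tool_rot: [-0.0, 0.462, 0.887, -0.0]
force: [0.6, -0.2, 0.4]
grip_width: 0.7
grasp_force: 0.0
```

```bash
python3 st.py; python3 - <<'E'
from fit import *
d=snapshot('wrist');cv2.imwrite('pics/w6.png',cv2.resize(d['frame'][70:300,100:406],(798,600),interpolation=cv2.INTER_CUBIC))
E
```

```text
t 15.575 panel x,y -34.18808166424297 -0.278170757147274 z 62.92622184672933 Fx,Fy,Fz 0.39214736462462974 -0.48481348917895173 0.39895985659388555 yaw 0.610697029958946
```

View pics/w6.png

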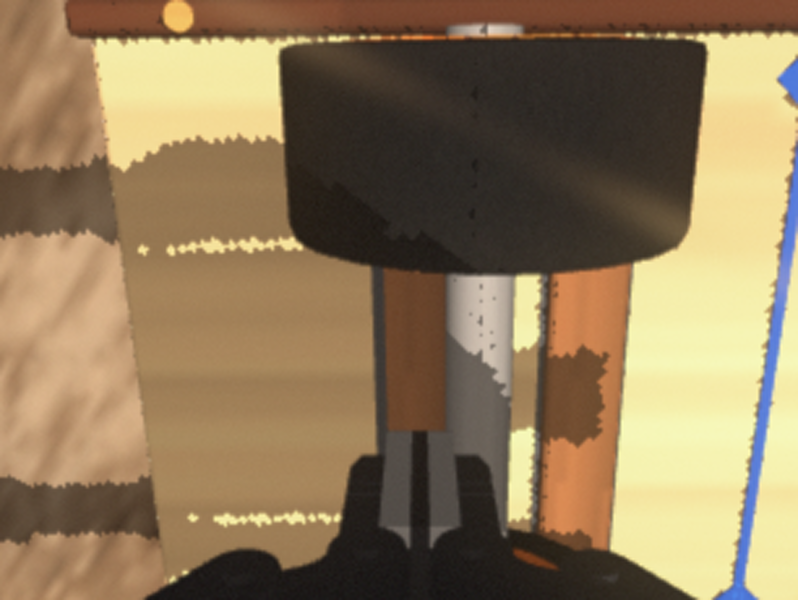

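After unloading, the fingers sprang back to about 13 mm behind the shaft (column 420 against 481). They are clear of everything, so I'll rise and come forward 7 mm.

Emit:
{"op": "step_arm", "data": {
  "xyz": [
    [0, 0, -0.13],
    [0, 0.18, -0.13],
    [0, 0.18, -0.08],
    [0, 0.18, -0.06],
    [0, 0.18, -0.05],
    [0, 0.18, -0.05]
  ],
  "yaw": [0, 0, 0, 0, 0, 0],
  "jaw": [1, 1, 1, 1, 1, 1]
}}

```text
time: 16.38
position: [467.7, 395.3, 65.3]
tool_rot: [-0.0, 0.462, 0.887, -0.0]
force: [0.7, 0.1, -0.2]
grip_width: -0.2
grasp_force: 0.0
```

Emit:
{"op": "step_arm", "data": {
  "xyz": [
    [0, 0, 0.015],
    [0, 0, 0.015],
    [0, 0, 0.03],
    [0, 0, 0.03]
  ],
  "yaw": [0, 0, 0, 0],
  "jaw": [1, 1, 1, 1]
}}

```text
time: 16.88
position: [468.0, 395.5, 65.1]
tool_rot: [0.0, 0.462, 0.887, 0.0]
force: [-1.2, -0.8, 5.5]
grip_width: -0.3
grasp_force: 2.7
```

```bash
python3 st.py
```

```text
t 16.875 panel x,y -26.503728933364705 -0.26880460957657704 z 65.09292866281761 Fx,Fy,Fz -1.4862617135755376 0.05118688800879001 5.5457067389468495 yaw 0.6107030448313844
```

Emit:
{"op": "step_arm", "data": {
  "xyz": [
    [0, 0.02, 0.02],
    [0, 0.04, 0.03],
    [0, 0.06, 0.03],
    [0, 0.08, 0.03]
  ],
  "yaw": [0, 0, 0, 0],
  "jaw": [1, 1, 1, 1]
}}

```text
time: 17.38
position: [470.3, 397.1, 64.8]
tool_rot: [-0.0, 0.462, 0.887, -0.0]
force: [-3.2, -3.6, 10.3]
grip_width: 0.0
grasp_force: 5.4
```

```bash
python3 st.py
```

```text
t 17.375 panel x,y -23.702590922205317 -0.2244077590067981 z 64.82248260289415 Fx,Fy,Fz -4.698043182503385 -1.1147177057523021 10.297190349387842 yaw 0.6107805769082693
```

Emit:
{"op": "step_arm", "data": {
  "xyz": [
    [0, 0.015, 0.015],
    [0, 0.03, 0.02],
    [0, 0.045, 0.02],
    [0, 0.06, 0.02],
    [0, 0.075, 0.02]
  ],
  "yaw": [0, 0, 0, 0, 0],
  "jaw": [1, 1, 1, 1, 1]
}}

```text
time: 18.0
position: [473.8, 399.6, 64.9]
tool_rot: [0.0, 0.462, 0.887, 0.001]
force: [-3.4, -2.3, 11.3]
grip_width: 0.0
grasp_force: 6.0
```

```bash
python3 st.py
```

```text
t 18.0 panel x,y -19.381722234149795 -0.20260569265604111 z 64.88837569491933 Fx,Fy,Fz -4.069814456385373 0.04393866717994044 11.293557296000806 yaw 0.6107445329063212
```

Emit:
{"op": "step_arm", "data": {
  "xyz": [
    [0, 0.02, 0.01],
    [0, 0.04, 0.01],
    [0, 0.06, 0.01],
    [0, 0.08, 0.01],
    [0, 0.1, 0.01],
    [0, 0.12, 0.01]
  ],
  "yaw": [0, 0, 0, 0, 0, 0],
  "jaw": [1, 1, 1, 1, 1, 1]
}}

```text
time: 18.75
position: [478.6, 403.1, 65.0]
tool_rot: [0.001, 0.462, 0.887, 0.002]
force: [-1.9, -1.0, 11.6]
grip_width: 0.1
grasp_force: 6.0
```

```bash
python3 st.py
```

```text
t 18.75 panel x,y -13.510463359030858 -0.12371475888088312 z 64.98113956875589 Fx,Fy,Fz -2.1255413989184775 0.2724786068765781 11.610833096272275 yaw 0.610740798930093
```

Emit:
{"op": "step_arm", "data": {
  "xyz": [
    [0, 0.02, 0.01],
    [0, 0.04, 0.01],
    [0, 0.06, 0.01],
    [0, 0.08, 0.01],
    [0, 0.1, 0.01],
    [0, 0.12, 0.01],
    [0, 0.14, 0.01]
  ],
  "yaw": [0, 0, 0, 0, 0, 0, 0],
  "jaw": [1, 1, 1, 1, 1, 1, 1]
}}

```text
time: 19.62
position: [483.8, 406.7, 65.2]
tool_rot: [0.001, 0.462, 0.887, 0.003]
force: [-1.9, -0.2, 13.8]
grip_width: -0.2
grasp_force: 6.8
```

```bash
python3 st.py
```

```text
t 19.625 panel x,y -7.186233558039974 -0.11828916885253848 z 65.20409914659601 Fx,Fy,Fz -1.7116158131323214 0.9179734410998078 13.77366433719547 yaw 0.610658942985725
```

Emit:
{"op": "step_arm", "data": {
  "xyz": [
    [0, 0.02, 0.005],
    [0, 0.04, 0.01],
    [0, 0.06, 0.01],
    [0, 0.08, 0.01],
    [0, 0.1, 0.01],
    [0, 0.12, 0.01],
    [0, 0.14, 0.01],
    [0, 0.16, 0.01]
  ],
  "yaw": [0, 0, 0, 0, 0, 0, 0, 0],
  "jaw": [1, 1, 1, 1, 1, 1, 1, 1]
}}

```text
time: 20.62
position: [490.2, 411.2, 65.6]
tool_rot: [0.002, 0.462, 0.887, 0.004]
force: [-0.5, 0.9, 14.2]
grip_width: -0.1
grasp_force: 6.9
```

```bash
python3 st.py
```

```text
t 20.625 panel x,y 0.6770950937008232 -0.05320164920006443 z 65.58633824521173 Fx,Fy,Fz 0.11618613595859789 1.0730035658271952 14.192240951931764 yaw 0.6105892189194555
```

Emit:
{"op": "step_arm", "data": {
  "xyz": [
    [0, 0.02, 0.005],
    [0, 0.04, 0.01],
    [0, 0.06, 0.01],
    [0, 0.08, 0.01],
    [0, 0.1, 0.01],
    [0, 0.12, 0.01],
    [0, 0.14, 0.01],
    [0, 0.16, 0.01]
  ],
  "yaw": [0, 0, 0, 0, 0, 0, 0, 0],
  "jaw": [1, 1, 1, 1, 1, 1, 1, 1]
}}

```text
time: 21.62
position: [495.7, 415.2, 65.7]
tool_rot: [0.002, 0.462, 0.887, 0.005]
force: [-0.0, 0.0, 14.3]
grip_width: -0.1
grasp_force: 7.4
```

```bash
python3 st.py
```

```text
t 21.625 panel x,y 7.507185317298223 0.013249365232716137 z 65.66581181950804 Fx,Fy,Fz 0.009939380496813418 0.018623845241897922 14.333885309094848 yaw 0.61061423632726
```

Emit:
{"op": "step_arm", "data": {
  "xyz": [
    [0, 0.025, 0.005],
    [0, 0.05, 0.005],
    [0, 0.075, 0.005],
    [0, 0.1, 0.005],
    [0, 0.125, 0.005],
    [0, 0.15, 0.005],
    [0, 0.175, 0.005],
    [0, 0.2, 0.005]
  ],
  "yaw": [0, 0, 0, 0, 0, 0, 0, 0],
  "jaw": [1, 1, 1, 1, 1, 1, 1, 1]
}}

```text
time: 22.62
position: [502.4, 420.0, 65.7]
tool_rot: [0.002, 0.462, 0.887, 0.005]
force: [-1.2, -0.8, 15.4]
grip_width: -0.2
grasp_force: 7.6
```

```bash
python3 st.py
```

```text
t 22.625 panel x,y 15.679146691000412 0.10198599156870358 z 65.7313083590943 Fx,Fy,Fz -1.4248244939316264 0.05570121436615638 15.440858194610806 yaw 0.6106015222986061
```

Emit:
{"op": "step_arm", "data": {
  "xyz": [
    [0, 0.025, 0],
    [0, 0.05, 0],
    [0, 0.075, 0],
    [0, 0.1, 0],
    [0, 0.125, 0],
    [0, 0.15, 0],
    [0, 0.175, 0],
    [0, 0.2, 0],
    [0, 0.23, 0],
    [0, 0.26, 0]
  ],
  "yaw": [0, 0, 0, 0, 0, 0, 0, 0, 0, 0],
  "jaw": [1, 1, 1, 1, 1, 1, 1, 1, 1, 1]
}}

```text
time: 23.88
position: [511.1, 426.2, 65.5]
tool_rot: [0.002, 0.462, 0.887, 0.005]
force: [0.7, 0.5, 12.6]
grip_width: -0.3
grasp_force: 6.6
```

```bash
python3 st.py; python3 - <<'E'
from fit import *
d=snapshot('wrist');cv2.imwrite('pics/w7.png',cv2.resize(d['frame'][70:300,100:406],(798,600),interpolation=cv2.INTER_CUBIC))
E
```

```text
t 23.875 panel x,y 26.34904863506341 0.20752992943969595 z 65.45346908426896 Fx,Fy,Fz 0.8355475879124493 0.04754586066558264 12.6349576338152 yaw 0.6104694703483231
```

View pics/w7.png

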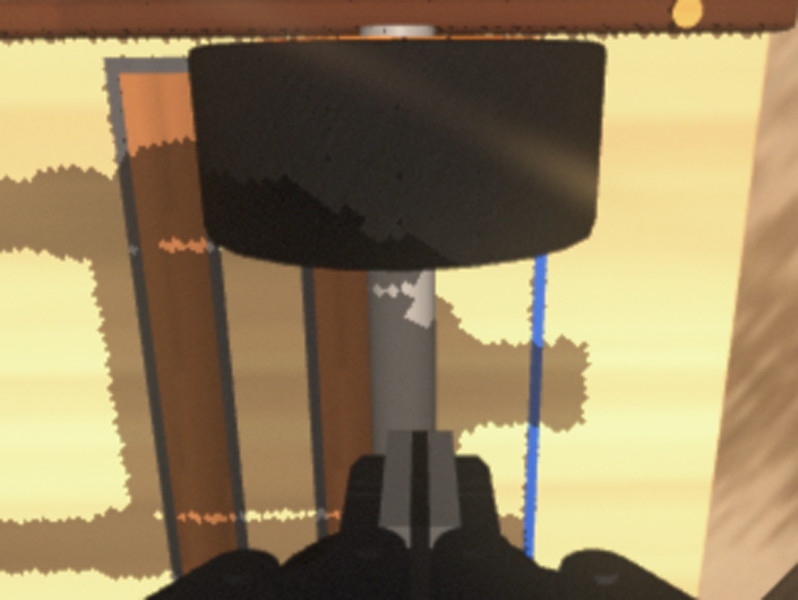

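The shaft is at column 402, so the fingers are 4 mm ahead and the roller is near 22. The light stripe crosses spline a unbroken, so it is flush. I'll re-place once more, with a lighter load this time.

Emit:
{"op": "step_arm", "data": {
  "xyz": [
    [0, 0, -0.15],
    [0, 0, -0.3],
    [0, -0.06, -0.3],
    [0, -0.06, -0.2],
    [0, -0.06, -0.14],
    [0, -0.06, -0.12],
    [0, -0.06, -0.12]
  ],
  "yaw": [0, 0, 0, 0, 0, 0, 0],
  "jaw": [1, 1, 1, 1, 1, 1, 1]
}}

```text
time: 24.8
position: [504.9, 421.3, 64.9]
tool_rot: [-0.0, 0.462, 0.887, -0.0]
force: [0.6, -0.2, -0.1]
grip_width: 0.1
grasp_force: 0.0
```

```bash
python3 st.py; python3 - <<'E'
from fit import *
d=snapshot('wrist');cv2.imwrite('pics/w8.png',cv2.resize(d['frame'][70:300,100:406],(798,600),interpolation=cv2.INTER_CUBIC))
g=d['frame'][178:190,200:300].astype(int).sum(2).mean(0);print(g.astype(int).tolist())
E
```

```text
t 24.8 panel x,y 18.51525858320785 -0.24311237971756583 z 64.92674620212834 Fx,Fy,Fz 0.358912404187514 -0.4932841147591026 -0.11796619164948591 yaw 0.6106392641524572
[374, 373, 374, 373, 375, 374, 373, 374, 374, 375, 374, 373, 373, 374, 375, 373, 373, 374, 373, 373, 372, 373, 373, 374, 375, 372, 373, 364, 269, 184, 166, 168, 174, 208, 217, 219, 218, 217, 217, 217, 212, 209, 206, 207, 209, 212, 213, 211, 210, 208, 208, 205, 204, 202, 200, 196, 196, 193, 173, 168, 168, 177, 246, 356, 373, 373, 374, 372, 375, 376, 374, 374, 375, 375, 375, 375, 374, 365, 270, 304, 356, 390, 424, 451, 475, 494, 507, 521, 534, 544, 538, 531, 575, 579, 572, 561, 553, 547, 536, 523]
```

```bash
cat > rl.py <<'E'
from fit import *
import st
d=snapshot('wrist')
R,t=d['pose'][:3,:3],d['pose'][:3,3]
for r in (177,181,185,189,193):
    row=d['frame'][r].astype(int)
    sat=row.max(1)-row.min(1)
    m=np.where((sat<25))[0]; m=m[(m>180)&(m<420)]
    runs=[x for x in np.split(m,np.where(np.diff(m)>1)[0]+1) if 15<len(x)<40]
    out=[]
    for x in runs:
        u=x.mean(); v=R@[(u-d['cx'])/d['fx'],(r-d['cy'])/d['fy'],1]; P=t+v*((58-t[2])/v[2])
        e=P[:2]-[489.6,410.9]; out.append((x[0],x[-1],round(e@[st.c,st.sn],1)))
    b=np.where((row[:,0]-row[:,2]>40))[0]; b=b[b>200]
    P=None
    if len(b):
        u=b.mean(); v=R@[(u-d['cx'])/d['fx'],(r-d['cy'])/d['fy'],1]; P=t+v*((20-t[2])/v[2]); e=P[:2]-[489.6,410.9]; P=(b[0],b[-1],round(e@[st.c,st.sn],1))
    print(r,out,'line',P)
E
python3 rl.py
```

```text
t 24.85 panel x,y 18.667479875892585 -0.21710129980698056 z 65.12487093886959 Fx,Fy,Fz -0.430241268293244 1.2469911304541683 0.1494759870427113 yaw 0.6106358410732482
177 [] line (np.int64(317), np.int64(321), np.float64(57.4))
181 [] line (np.int64(317), np.int64(320), np.float64(57.3))
185 [] line (np.int64(317), np.int64(320), np.float64(57.5))
189 [] line (np.int64(317), np.int64(320), np.float64(57.6))
193 [] line (np.int64(317), np.int64(320), np.float64(57.8))
```

```bash
python3 - <<'E'
from fit import *
f=snapshot('wrist')['frame'].astype(int)
for r in (181,193,215): print(r,[f"{c}:{'/'.join(map(str,f[r,c]))}" for c in range(222,312,3)])
E
```

```text
181 ['222:88/126/160', '225:89/128/161', '228:63/75/88', '231:51/56/61', '234:42/69/108', '237:40/67/105', '240:41/66/104', '243:42/66/103', '246:42/67/104', '249:42/66/103', '252:40/64/99', '255:41/64/97', '258:52/56/63', '261:56/65/72', '264:87/126/159', '267:88/128/160', '270:89/128/161', '273:90/129/161', '276:87/124/156', '279:100/110/119', '282:135/147/159', '285:155/168/180', '288:164/179/192', '291:127/139/151', '294:170/185/199', '297:165/181/195', '300:152/164/178', '303:129/162/174', '306:169/237/244', '309:170/237/244']
193 ['222:89/130/164', '225:89/128/162', '228:72/96/117', '231:52/55/61', '234:40/67/104', '237:43/69/108', '240:40/65/102', '243:44/67/103', '246:41/66/105', '249:44/67/103', '252:41/64/100', '255:38/63/95', '258:52/58/67', '261:57/64/73', '264:89/130/163', '267:90/130/163', '270:90/130/163', '273:90/131/164', '276:87/128/158', '279:104/114/123', '282:135/147/160', '285:155/168/181', '288:167/181/195', '291:134/148/158', '294:173/189/203', '297:163/180/193', '300:149/163/176', '303:138/187/196', '306:175/241/244', '309:176/241/244']
215 ['222:83/121/153', '225:83/122/153', '228:83/120/151', '231:53/58/62', '234:43/67/102', '237:42/70/106', '240:41/68/105', '243:43/69/108', '246:42/68/106', '249:42/68/103', '252:38/63/98', '255:38/61/94', '258:53/58/69', '261:56/62/69', '264:85/125/155', '267:86/125/157', '270:87/126/157', '273:87/126/157', '276:86/123/153', '279:74/82/88', '282:82/91/98', '285:87/95/104', '288:89/99/107', '291:118/130/141', '294:161/176/191', '297:162/176/190', '300:140/153/165', '303:89/128/157', '306:92/132/162', '309:89/131/161']
```

```bash
cat > rl.py <<'E'
from fit import *
import st
c,sn=st.c,st.sn
d=snapshot('wrist');R,t=d['pose'][:3,:3],d['pose'][:3,3]
def px(u,r,z):
    v=R@[(u-d['cx'])/d['fx'],(r-d['cy'])/d['fy'],1]; P=t+v*((z-t[2])/v[2]); e=P[:2]-[489.6,410.9]; return round(e@[c,sn],1)
for r in (181,193,205,213):
    f=d['frame'][r].astype(int); m=((f[:,2]-f[:,0])<37)&(f[:,2]>75)
    i=np.where(m)[0]; runs=[x for x in np.split(i,np.where(np.diff(i)>1)[0]+1) if 18<len(x)<32]
    b=np.where(f[:,0]-f[:,2]>40)[0]; b=b[b>200]
    print(r,'shaft',[(x[0],x[-1],px(x.mean(),r,58)) for x in runs],'line',(b.min(),b.max(),px(b.mean(),r,20)) if len(b) else None)
E
python3 rl.py;python3 rl.py
```

```text
t 24.95 panel x,y 18.808936259773112 -0.22070944547643734 z 65.36967071715036 Fx,Fy,Fz 1.0096133737417041 -0.3706670350199247 -0.5947127220555393 yaw 0.6106876899236551
181 shaft [(np.int64(278), np.int64(302), np.float64(34.3))] line (np.int64(317), np.int64(320), np.float64(57.5))
193 shaft [(np.int64(277), np.int64(302), np.float64(34.2))] line (np.int64(316), np.int64(319), np.float64(57.3))
205 shaft [(np.int64(277), np.int64(301), np.float64(34.2))] line (np.int64(316), np.int64(318), np.float64(57.6))
213 shaft [(np.int64(277), np.int64(301), np.float64(34.3))] line (np.int64(316), np.int64(317), np.float64(57.6))
t 25.0 panel x,y 18.826252537698885 -0.1968110394354543 z 65.43032263024949 Fx,Fy,Fz 0.11598670302237857 0.9502954805121183 -0.04022903362801161 yaw 0.6106438207800151
181 shaft [(np.int64(278), np.int64(302), np.float64(34.3))] line (np.int64(317), np.int64(320), np.float64(57.5))
193 shaft [(np.int64(277), np.int64(302), np.float64(34.2))] line (np.int64(316), np.int64(319), np.float64(57.4))
205 shaft [(np.int64(277), np.int64(302), np.float64(34.5))] line (np.int64(316), np.int64(318), np.float64(57.6))
213 shaft [(np.int64(277), np.int64(301), np.float64(34.4))] line (np.int64(316), np.int64(317), np.float64(57.6))
```

The roller rolled on to about 34 when I lifted quickly, and it is now at rest. Next time I'll use a light load and unload slowly.

Emit:
{"op": "step_arm", "data": {
  "xyz": [
    [0, 0, -0.12],
    [0, 0.15, -0.12],
    [0, 0.28, -0.12],
    [0, 0.28, -0.06],
    [0, 0.28, -0.03],
    [0, 0.28, -0.01],
    [0, 0.28, 0.0],
    [0, 0.28, 0.0]
  ],
  "yaw": [0, 0, 0, 0, 0, 0, 0, 0],
  "jaw": [1, 1, 1, 1, 1, 1, 1, 1]
}}

```text
time: 26.05
position: [514.5, 428.0, 65.7]
tool_rot: [0.0, 0.462, 0.887, 0.0]
force: [0.1, 0.1, 1.9]
grip_width: -0.1
grasp_force: 1.1
```

```bash
python3 rl.py
```

```text
t 26.05 panel x,y 30.20541093641925 -0.21278631434883977 z 65.6660171686608 Fx,Fy,Fz 0.11797511482800825 0.06622766138797975 1.8726566154136257 yaw 0.6106784079902363
181 shaft [(np.int64(257), np.int64(282), np.float64(34.7))] line (np.int64(300), np.int64(303), np.float64(57.5))
193 shaft [(np.int64(258), np.int64(282), np.float64(35.0))] line (np.int64(299), np.int64(303), np.float64(57.6))
205 shaft [(np.int64(258), np.int64(282), np.float64(35.1))] line (np.int64(300), np.int64(301), np.float64(57.6))
213 shaft [(np.int64(258), np.int64(282), np.float64(35.2))] line (np.int64(300), np.int64(301), np.float64(57.9))
```

Emit:
{"op": "step_arm", "data": {
  "xyz": [
    [0, 0.0, 0.03],
    [0, 0.03, 0.035],
    [0, 0.07, 0.035],
    [0, 0.11, 0.035],
    [0, 0.15, 0.035],
    [0, 0.19, 0.035],
    [0, 0.23, 0.035],
    [0, 0.27, 0.035],
    [0, 0.3, 0.035]
  ],
  "yaw": [0, 0, 0, 0, 0, 0, 0, 0, 0],
  "jaw": [1, 1, 1, 1, 1, 1, 1, 1, 1]
}}

```text
time: 27.22
position: [525.2, 435.6, 65.5]
tool_rot: [0.001, 0.462, 0.887, 0.001]
force: [-0.3, -0.1, 5.7]
grip_width: -0.2
grasp_force: 2.9
```

```bash
cat >> rl.py <<'E'
from scipy.optimize import brentq
# drum axis by its silhouette: dark run in a row through the far drum
ax=np.array([c,sn,0])
for r in (124,130,136,142,148):
    f=d['frame'][r].astype(int); i=np.where(f.max(1)<75)[0]; i=i[(i>120)&(i<400)]
    rr=max(np.split(i,np.where(np.diff(i)>6)[0]+1),key=len); a=[]
    for u in (rr[0],rr[-1]+1):
        v=R@[(u-.5-d['cx'])/d['fx'],(r-d['cy'])/d['fy'],1]; a.append(np.arctan2(v@ax,-v[2]))
    t0=np.array([*(t[:2]-[489.6,410.9]),0])@ax
    print(r,rr[0],rr[-1],'axis x',round(t0+(t[2]-58)*np.tan(sum(a)/2),1),'R',round((t[2]-58)/np.cos(sum(a)/2)*np.sin((a[1]-a[0])/2),1))
E
python3 rl.py
```

```text
t 27.225 panel x,y 43.330331776571356 -0.09163150663796316 z 65.54700031664515 Fx,Fy,Fz -0.26960220374123733 0.10629539292347262 5.707352430328403 yaw 0.6106329928343266
181 shaft [(np.int64(254), np.int64(280), np.float64(46.5))] line (np.int64(280), np.int64(283), np.float64(57.3))
193 shaft [(np.int64(254), np.int64(280), np.float64(46.6))] line (np.int64(280), np.int64(283), np.float64(57.5))
205 shaft [(np.int64(254), np.int64(279), np.float64(46.4))] line (np.int64(280), np.int64(282), np.float64(57.4))
213 shaft [(np.int64(254), np.int64(279), np.float64(46.4))] line (np.int64(280), np.int64(282), np.float64(57.5))
124 189 342 axis x 45.4 R 37.5
130 188 341 axis x 44.9 R 37.7
136 188 311 axis x 37.7 R 30.9
142 189 317 axis x 39.4 R 32.3
148 189 324 axis x 41.1 R 34.2
```

Emit:
{"op": "step_arm", "data": {
  "xyz": [
    [0, 0.03, 0],
    [0, 0.06, 0],
    [0, 0.1, 0],
    [0, 0.14, 0],
    [0, 0.18, 0],
    [0, 0.22, 0],
    [0, 0.26, 0],
    [0, 0.29, 0],
    [0, 0.31, 0],
    [0, 0.32, 0]
  ],
  "yaw": [0, 0, 0, 0, 0, 0, 0, 0, 0, 0],
  "jaw": [1, 1, 1, 1, 1, 1, 1, 1, 1, 1]
}}

```text
time: 28.52
position: [535.5, 443.0, 65.5]
tool_rot: [0.001, 0.462, 0.887, 0.001]
force: [0.1, -0.2, 4.9]
grip_width: 0.2
grasp_force: 2.8
```

```bash
python3 rl.py
```

```text
t 28.525 panel x,y 56.027501397689264 0.015112663995644482 z 65.47827752255375 Fx,Fy,Fz -0.0431327883997568 -0.20344099917755837 4.931359690086306 yaw 0.6106575562408589
181 shaft [(np.int64(250), np.int64(275), np.float64(56.8))] line None
193 shaft [(np.int64(250), np.int64(275), np.float64(56.8))] line None
205 shaft [(np.int64(251), np.int64(275), np.float64(57.1))] line None
213 shaft [(np.int64(251), np.int64(275), np.float64(57.1))] line None
124 185 337 axis x 55.9 R 37.2
130 185 337 axis x 55.9 R 37.5
136 185 314 axis x 50.4 R 32.3
142 186 319 axis x 51.8 R 33.5
148 186 328 axis x 54.0 R 35.8
```

Emit:
{"op": "step_arm", "data": {
  "xyz": [
    [0, 0.02, 0],
    [0, 0.04, 0],
    [0, 0.055, -0.005],
    [0, 0.065, -0.01],
    [0, 0.075, -0.015],
    [0, 0.08, -0.02],
    [0, 0.08, -0.02]
  ],
  "yaw": [0, 0, 0, 0, 0, 0, 0],
  "jaw": [1, 1, 1, 1, 1, 1, 1]
}}

```text
time: 29.45
position: [537.5, 444.5, 65.5]
tool_rot: [0.0, 0.462, 0.887, 0.001]
force: [-0.4, 1.1, 5.9]
grip_width: 0.1
grasp_force: 2.7
```

```bash
python3 rl.py
```

```text
t 29.45 panel x,y 58.52054099703548 0.04362258659460849 z 65.46772356084814 Fx,Fy,Fz 0.3694636008874542 1.1432251490525793 5.90469378091915 yaw 0.6106394817139624
181 shaft [(np.int64(249), np.int64(274), np.float64(58.8))] line None
193 shaft [(np.int64(250), np.int64(274), np.float64(59.0))] line None
205 shaft [(np.int64(250), np.int64(274), np.float64(59.1))] line None
213 shaft [(np.int64(250), np.int64(274), np.float64(59.1))] line None
124 184 337 axis x 58.2 R 37.5
130 184 336 axis x 58.0 R 37.5
136 185 314 axis x 52.9 R 32.3
142 185 320 axis x 54.3 R 33.9
148 186 328 axis x 56.5 R 35.8
```

Emit:
{"op": "step_arm", "data": {
  "xyz": [
    [0, 0, -0.005],
    [0, 0, -0.01],
    [0, 0, -0.015],
    [0, 0, -0.02],
    [0, 0, -0.025],
    [0, 0, -0.03],
    [0, 0, -0.03]
  ],
  "yaw": [0, 0, 0, 0, 0, 0, 0],
  "jaw": [1, 1, 1, 1, 1, 1, 1]
}}

```text
time: 30.38
position: [536.8, 443.8, 65.5]
tool_rot: [-0.0, 0.462, 0.887, -0.0]
force: [-1.0, 1.1, 3.4]
grip_width: 0.2
grasp_force: 1.7
```

```bash
python3 rl.py|grep -v -e 1[34][268] -e 205
```

```text
181 shaft [(np.int64(250), np.int64(274), np.float64(58.0))] line None
193 shaft [(np.int64(250), np.int64(274), np.float64(58.0))] line None
213 shaft [(np.int64(250), np.int64(274), np.float64(58.1))] line None
124 184 337 axis x 57.2 R 37.5
130 184 337 axis x 57.2 R 37.7
```

Emit:
{"op": "step_arm", "data": {
  "xyz": [
    [0, 0.01, -0.005],
    [0, 0.02, -0.01],
    [0, 0.025, -0.015],
    [0, 0.025, -0.02],
    [0, 0.025, -0.025],
    [0, 0.025, -0.03],
    [0, 0.025, -0.035],
    [0, 0.025, -0.04],
    [0, 0.025, -0.05],
    [0, 0.025, -0.06]
  ],
  "yaw": [0, 0, 0, 0, 0, 0, 0, 0, 0, 0],
  "jaw": [1, 1, 1, 1, 1, 1, 1, 1, 1, 1]
}}

```text
time: 31.68
position: [538.0, 444.5, 68.4]
tool_rot: [0.0, 0.462, 0.887, 0.0]
force: [0.2, 1.4, 0.3]
grip_width: 0.2
grasp_force: 0.0
```

```bash
python3 rl.py|grep -v -e 1[34][268] -e 205
```

```text
181 shaft [(np.int64(248), np.int64(272), np.float64(58.3))] line None
193 shaft [(np.int64(249), np.int64(273), np.float64(58.9))] line None
213 shaft [(np.int64(249), np.int64(273), np.float64(58.9))] line None
124 184 334 axis x 57.8 R 37.5
130 184 333 axis x 57.6 R 37.5
```

Released at 57.7 against the line at 57.5. I'll lift straight up and check the result from above.

Emit:
{"op": "step_arm", "data": {
  "xyz": [
    [0, 0, -0.2],
    [0, 0, -0.8],
    [0, 0, -1.8],
    [0, 0, -3.0],
    [0, 0, -4.2],
    [0, 0, -5.4],
    [0, -0.5, -6.6],
    [0, -1.5, -7.5],
    [0, -2.0, -8],
    [0, -2.0, -8]
  ],
  "yaw": [0, 0, 0, 0, 0, 0, 0, 0, 0, 0],
  "jaw": [1, 1, 1, 1, 1, 1, 1, 1, 1, 1]
}}

```text
time: 32.98
position: [472.6, 398.9, 392.3]
tool_rot: [0.001, 0.462, 0.887, 0.003]
force: [0.2, -0.1, 0.9]
grip_width: 0.0
grasp_force: 0.0
```

```bash
python3 - <<'E'
from fit import *
s=read_state();print(s['time'],s['position'],s['force'])
d=snapshot('wrist');P=[489.6,410.9,.61]
f=d['frame'].astype(int)
b=np.argwhere(f[:,:,0]-f[:,:,2]>40);print('blue',b.min(0),b.max(0),len(b))
L=proj(d,w(P,[[57.5,74,20],[57.5,-74,20],[57.5,45,58],[57.5,-45,58],[-35,0,20],[8,0,20]]));print(L.round(1).tolist())
# grey (shaft) columns, and spline edges along mid rows
for k in(0,1,2):
    r=int(round(L[2,1]+(L[3,1]-L[2,1])*(.25+.25*k)))
    g=f[r];i=np.where(((g[:,2]-g[:,0])<37)&(g[:,2]>75))[0]
    print(r,[(x[0],x[-1]) for x in np.split(i,np.where(np.diff(i)>1)[0]+1) if 5<len(x)<20])
# splines' proud heights: edges of the brown strip in world at z=20 and 26
r=int(L[4,1])
print(r,[(c,*f[r,c]) for c in range(int(L[4,0])-14,int(L[5,0])+16,1)])
print('exp edges',[(z,proj(d,w(P,[[x,0,z] for x in(-45,-25,-2,18)]))[:,0].round(1).tolist()) for z in(20,26)])
E
```

```text
32.975 [472.55636276 398.85060668 392.29258854] [ 0.15254349 -0.09100964  0.91574338]Traceback (most recent call last):
  File "<stdin>", line 5, in <module>
    return umr_minimum(a, axis, None, out, keepdims, initial, where)
ValueError: zero-size array to reduction operation minimum which has no identity
```

```bash
python3 - <<'E'
from fit import *
d=snapshot('wrist');P=[489.6,410.9,.61];f=d['frame'].astype(int)
L=proj(d,w(P,[[57.5,45,58],[57.5,-45,58],[-35,0,20],[8,0,20]]));print(L.round(1).tolist())
for k in(.15,.35,.65,.85):
    r=int(round(L[0,1]+(L[1,1]-L[0,1])*k));g=f[r];i=np.where(((g[:,2]-g[:,0])<37)&(g[:,2]>75))[0]
    print(r,[(x[0],x[-1]) for x in np.split(i,np.where(np.diff(i)>1)[0]+1) if 5<len(x)<20],'expect centre',(L[0,0]+(L[1,0]-L[0,0])*k).round(1))
for n in('wrist','side'):
    d=snapshot(n);f=d['frame']
    for z in(20,26): print(n,z,[proj(d,w(P,[[x,y,z] for y in(78,-78)])).round(1).tolist() for x in(-45,-25,-2,18)])
    # sample colours along the panel's x at y=0 (z=20)
    xs=np.arange(-56,30,1.5);q=proj(d,w(P,[[x,20,20] for x in xs]))
    v=cv2.remap(f,q[:,0].astype(np.float32).reshape(1,-1),q[:,1].astype(np.float32).reshape(1,-1),cv2.INTER_LINEAR)[0].astype(int)
    print(' '.join(f"{x:.0f}:{a[1]}" for x,a in zip(xs,v)))
E
```

```text
[[309.0, 118.7], [306.2, 173.6], [251.5, 143.2], [276.0, 143.2]]
127 [] expect centre 308.6
138 [] expect centre 308.0
154 [(np.int64(304), np.int64(311)), (np.int64(470), np.int64(478))] expect centre 307.2
165 [(np.int64(72), np.int64(78)), (np.int64(303), np.int64(311)), (np.int64(466), np.int64(471))] expect centre 306.6
wrist 20 [[[245.8, 96.5], [247.1, 185.9]], [[257.8, 96.5], [258.0, 185.9]], [[271.6, 96.5], [270.5, 185.9]], [[283.6, 96.5], [281.4, 185.9]]]
wrist 26 [[[245.6, 96.5], [246.9, 186.8]], [[257.8, 96.5], [257.9, 186.8]], [[271.7, 96.5], [270.6, 186.8]], [[283.9, 96.6], [281.6, 186.9]]]
-56:151 -54:151 -53:151 -52:151 -50:154 -48:165 -47:172 -46:126 -44:123 -42:147 -41:157 -40:157 -38:155 -36:151 -35:152 -34:154 -32:152 -30:149 -29:145 -28:141 -26:140 -24:155 -23:213 -22:245 -20:250 -18:251 -17:251 -16:251 -14:251 -12:251 -11:251 -10:251 -8:251 -6:250 -5:238 -4:200 -2:147 -0:127 1:152 2:159 4:157 6:154 7:153 8:153 10:154 12:153 13:149 14:146 16:142 18:146 19:179 20:236 22:250 24:251 25:251 26:251 28:251 30:251
side 20 [[[320.1, 303.3], [271.7, 269.5]], [[316.2, 309.5], [267.5, 275.1]], [[311.6, 316.8], [262.7, 281.6]], [[307.5, 323.3], [258.3, 287.4]]]
side 26 [[[320.5, 302.6], [271.8, 268.7]], [[316.6, 308.9], [267.6, 274.3]], [[311.9, 316.2], [262.7, 280.8]], [[307.8, 322.7], [258.3, 286.6]]]
-56:142 -54:141 -53:141 -52:139 -50:136 -48:131 -47:123 -46:121 -44:126 -42:131 -41:137 -40:142 -38:143 -36:143 -35:141 -34:140 -32:138 -30:138 -29:140 -28:151 -26:171 -24:203 -23:229 -22:243 -20:248 -18:250 -17:250 -16:250 -14:250 -12:250 -11:250 -10:250 -8:248 -6:245 -5:230 -4:204 -2:177 -0:154 1:140 2:140 4:141 6:142 7:142 8:141 10:140 12:137 13:135 14:138 16:148 18:177 19:209 20:235 22:245 24:250 25:251 26:251 28:251 30:251
```

```bash
python3 -c "
from plant import *
print(close_job())"
```

```text
the job is handed in; nothing more can be done
None
```

I rolled the press roller over spline a and then spline b, and handed the job in after 33 s with the roller at rest over the blue line (axis about 0.2 mm past it, square by the camera) and the highest load I read about 15 N; flushness was judged only by feel and the light across the splines, not measured, and on one quick finger lift the roller ran about 12 mm forward by itself, past both splines.

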